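# Open the plate-drying cabinet two holes wider on its door stay

## Robot

A 7-joint arm with a two-finger parallel gripper is mounted at the origin on the work surface. World frame = base frame: x ahead of the robot, y to its left, z up, the work surface at z = 0. Lengths are in m, angles in rad, forces in N, time in s.
With the tool pointing down it reaches from about 0.35 to 0.9 m from the base axis. Payload 8.1 kg.
Tool frame: the origin (TCP) lies at the centre of the arm's flange, where the gripper is bolted on; the fingertips stand 178 mm ahead of it and the grasp point (between the pads) lies 159 mm ahead of it; z points along the fingers, y is the line along which they close (so a half turn about z gives the same grasp; the last joint's range is limited). The gripper opens to 92 mm and grips with 3 to 60 N. Pads are 19 mm wide; open, the fingers measure 130 mm over their backs; the gripper's body (75 mm by 190 mm) begins 47 mm behind the grasp point.
Start: joints at [-1.325, 0.434, 0.025, 1.573, -0.012, 1.134, -0.075], TCP at [0.214, 0.587, 0.405] pointing down, gripper open.
Joint ranges: [-2.62, 2.62], [-0.44, 2.09], [-1.27, 1.32], [0.08, 2.57], [-1.32, 4.46], [0.12, 2], [-2.74, 2.74]. Speed limits (rad/s): [2.22, 2.22, 3.01, 3.01, 3.14, 3.14, 3.14].

## Interface

Orientations are given as a rotation vector (axis times angle).
In Python, from cell import arm gives the robot as it stands. The module is installed in compiled form; this text tells all that it offers.
- The arm moves only by the shell command python3 -m inch 'ROWS' [FORCE]. ROWS is text: rows parted by semicolons, each of 5 numbers parted by spaces: the shift along the tool's x, y, z in m, then the turn about the tool's z in rad, then the finger opening in m, from 0 to 0.0918. In form: x y z roll fingers; .... A call has 1 to 5 rows; each row is the pose to reach, as a shift and turn from the pose commanded when the call began, along the tool's axes at that moment; what a row does not reach only later rows make up. A row lasts 1/10 s, in which the tool goes at most 50 mm and 8.59 degrees, less where a joint would pass 70% of its speed; a pose out of reach is approached as far as the arm can. A call with a gripper value outside its range is refused whole. The fingers move at their own pace and stop on an object; FORCE is the grip in N (left out, the last holds). Time passes only in rows, so rows that repeat a pose let the fingers close. It gives the time, the measured TCP pose, the force, the opening and the grip force at its end, in the units of the state.
- arm.observe(): the state, without advancing time (a new reading comes with each control period).
- arm.get_image(name): name is "scene" or "top"; returns the picture (480x640x3 uint8, red, green, blue); there is no depth.
- arm.get_calibration(name): a dict with "intrinsics" (3x3 intrinsics, pixels), "pose" (4x4, takes a point from camera to world coordinates). Camera axes: x right, y up, looking along -z (the intrinsics and any distortion apply to the point x, -y, -z); pixel columns grow to the right and rows downward; lengths in m; the calibration is good to about 2 mm. A picture is of the moment at which its call begins. get_calibration takes no time and is no camera call.
- arm.sign_off(): hands the job in; it is judged then, once.
Trained networks look in the newest picture that a camera, given by its name, has taken for a name from the list of things; names that differ only in an ending like _2 or _b are one class to them, and where a whole thing is asked for, a point or a joint stands for the part that bears it (a point fixed in the world has none). Each returns a list of dicts, best first, with "conf" (0 to 1); they miss things now and then, are a little off and sometimes report something else, mostly with a low value. They report only what shows in the picture. A call takes as long as a camera call.
- arm.look_for(camera, query): "point" ([row, column] in pixels, amid what is visible of it).
- arm.silhouettes(camera, query): "region" (480x640 bool, what is visible of it) and "point" ([row, column] in pixels, amid what is visible of it).
- arm.place_of(camera, query): "point" ([row, column] in pixels: a listed point, or the origin of a listed thing).
The state is a dict: "clock": time; "joints": joint angles; "dq": joint speeds; "joint_efforts": joint torques, N m; "position": TCP position; "ee_rot": TCP orientation; "force": force on the tool from outside, world axes, zero at the start; "ft_torque": the same for the moment, N m; "width": opening from 0.0 (shut) to 1.0 (fully open); "gripper_force": force on a finger pad.
Only numpy, scipy, OpenCV 4.12 (cv2) and the standard library are available. Lean on these libraries where they do the work, as an engineer would, in place of code of your own. Each camera call takes 0.05 s, during which the arm holds its last target. There are 200 camera calls.

## Task

The culture plates in the small drying cabinet need more air: its sprung door is held ajar by the perforated stay on top, which sits with its first hole (the one nearest the door) on the pin. Take the stay by its black grip, lift it off the pin, and without letting the door swing shut drop the third hole over the pin, feeling for it with no more than a fingertip's pressure, until the bar lies fully down on the pin's shoulder; then let go. Do not lean on the cabinet or its pin, and leave everything else where it is.

Things in the scene. Friction and masses are not known exactly. Their poses are not given: they have to be found in the camera images.
- cabinet: fixed drying cabinet 260 deep (x) x 320 wide (y) x 220 mm high, aluminium frame with clear panels; origin under its centre, +x to its back; the door is on its -x front. Amber-filled dishes inside are part of it
- pin (a point): steel pin standing upright on the front top rail of the cabinet, axes as the cabinet's. The point is on the pin's axis at the top of its 17 mm wide shoulder (232 mm above the bench, 12 mm above the roof), where the underside of the stay rests; the pin itself is 8 mm thick, flat-topped, and rises 11 mm above this point
- door (a joint): door angle in rad: 0 as found, with the first hole on the pin, growing as it opens to about 0.4 at the third hole; -0.23 is shut; it swings out to the cabinet's -x. Its upright hinge axis is 30 mm to -x and 130 mm to +y of the pin (cabinet axes); shut, it runs from there to -y. A spring pulls it shut with 0.3 to 0.4 N m: let go off the pin, it swings shut
- stay_eye (a point): loose pivot of the stay, at the bar's underside, on the door's top rail 200 mm from the hinge axis and level with the pin's shoulder. Axes: x along the bar to its tail, z up. It lets the stay turn level and tip up when its tail is lifted. Bar: steel 22 x 4 mm, 242 long. Four hand-drilled 9.8 mm holes: the first at x = 100 mm on the centre line, the others unevenly spaced near 125, 150 (third) and 175, each up to 4.5 mm off along the bar and 1.5 mm across
- stay_grip (a point): centre of the black grip on the tail of the stay, 36 long (x) x 22 wide (y) x 34 mm high, x = 222 mm from the pivot and 21 mm above the bar's underside; same axes. The bar is no wider than the grip; below it are 12 mm of air to the roof while a hole is on the pin. The stay weighs about 0.17 kg
- timer_c (a point): white kitchen timer 62 x 62 x 18 mm lying on the cabinet's roof (centre); to be left alone
- dish_c (a point): lidded culture dish 91 mm wide, 15 mm high, on the cabinet's roof (centre); to be left alone
- tube_rack_c (a point): blue tube rack 110 x 200 x 42 mm on the bench (centre); to be left alone
- buffer_c (a point): clear bottle with blue cap, 72 mm wide, 150 mm high (centre); to be left alone
- marker_c (a point): white marker pen 138 mm long lying on the bench (centre); to be left alone
- tip_box_c (a point): white pipette-tip box with red lid 87 x 124 x 67 mm (centre); to be left alone
- tape_c (a point): roll of paper tape 70 mm wide, 25 mm high (centre); to be left alone

How it is judged:
On the way, in this order (a step that is already met when the one before it is completed fails the run):
1. the stay is lifted clear of the pin (grip at least 22 mm above its resting height) (height (world z) of stay_grip above 0.275 m), for 0.1 s.
2. the third hole is down over the pin, the bar on the shoulder (x of pin in the frame of stay_grip between -0.078 and -0.066 m and y of pin in the frame of stay_grip between -0.004 and 0.004 m and z of pin in the frame of stay_grip above -0.023 m and angle between stay_grip's own z axis and vertical below 0.04 rad), for 0.2 s.
At the end, for the whole second after the job is handed in: the stay's third hole is over the pin (pin 66 to 78 mm from the grip along the bar, within 4 mm across), the bar down on the shoulder (within 2 mm) and level within 0.04 rad, the door standing still at 0.39 rad within 0.1, the grip released (all of step 2 and value of joint door between 0.287215 and 0.487215 rad and velocity of joint door between -0.05 and 0.05 rad/s); the robot touches nothing.
It fails at once if anything bears on the cabinet, its pin or its door with more than 45 N (contact force between cabinet and anything else above 45 N).
It fails at once if the door swings nearly shut (below -0.12 rad) (value of joint door below -0.12 rad).
It fails at once if something else on the bench or the roof is shifted by more than 15 mm (distance of any of timer_c, dish_c, tube_rack_c, buffer_c, marker_c, tip_box_c, tape_c from where it was at the start of the episode above 0.015 m).
It also fails if it takes over 67 s, if anything falls off the work surface, if the arm or the gripper's body presses on something with over 40 N, if the wrist force passes 120 N, or if a joint passes its speed limit or range.

## Working session

There is one attempt and no reset: what is moved stays moved. The work goes in short steps, Python scripts to look and compute and a shell command to move; the robot and the scene stay as the last step left them, time stands still between calls to the robot, and variables do not carry over. Pictures are saved under pics/ and viewed, at most 10 in all, crops included, and the job is handed in when it is done.

```bash
mkdir -p pics; cat > h.py <<'E'
import numpy as np,cv2
from cell import arm
from scipy.spatial.transform import Rotation as R
def ray(cam,p):
    c=arm.get_calibration(cam);K=np.array(c['intrinsics']);T=np.array(c['pose'])
    d=np.linalg.inv(K)@[p[1],p[0],1];d=T[:3,:3]@(d*[1,-1,-1]);return T[:3,3],d
def at(cam,p,z):
    o,d=ray(cam,p);return o+d*(z-o[2])/d[2]
def tri(ps):
    A=0;b=0
    for cam,p in ps.items():
        o,d=ray(cam,p);d=d/np.linalg.norm(d);M=np.eye(3)-np.outer(d,d);A=A+M;b=b+M@o
    return np.linalg.solve(A,b)
def proj(cam,X):
    c=arm.get_calibration(cam);K=np.array(c['intrinsics']);T=np.array(c['pose'])
    v=K@((T[:3,:3].T@(np.array(X)-T[:3,3]))*[1,-1,-1]);return v[1]/v[2],v[0]/v[2]
E
python3 - <<'E'
from h import *
np.set_printoptions(precision=4,suppress=True)
for c in('scene','top'):
    im=arm.get_image(c);cv2.imwrite(f'pics/{c}0.png',im[:,:,::-1])
    print(c,np.array(arm.get_calibration(c)['pose'])[:3],arm.get_calibration(c).get('dist'))
Z=dict(pin=.232,stay_eye=.232,stay_grip=.253,cabinet=0,timer_c=.229,dish_c=.2275)
for q,z in Z.items():
    P={}
    for c in('scene','top'):
        r=arm.place_of(c,q)
        for d in r[:2]: print(q,c,d['point'],round(d['conf'],2),at(c,d['point'],z))
        if r:P[c]=r[0]['point']
    if len(P)==2:print('  tri',tri(P))
s=arm.observe();print(s)
E
```

```text
scene [[ 0.1134 -0.7915  0.6005  1.3536]
 [ 0.9935  0.0947 -0.0628 -0.1005]
 [-0.0071  0.6037  0.7971  1.3375]] None
top [[-0.082   0.9724 -0.2184  0.2583]
 [-0.9966 -0.0813  0.0121 -0.0076]
 [-0.006   0.2186  0.9758  1.253 ]] None
pin scene [218.7, 325.6] 0.86 [ 0.4715 -0.0045  0.232 ]
pin top [244.4, 317.5] 0.86 [ 0.4795 -0.0048  0.232 ]
  tri [ 0.4778 -0.005   0.2398]
stay_eye scene [204.6, 288.7] 0.84 [ 0.4152 -0.0917  0.232 ]
stay_eye scene [291.5, 297.0] 0.26 [ 0.6725 -0.0926  0.232 ]
stay_eye top [269.3, 356.3] 0.58 [ 0.4177 -0.0838  0.232 ]
  tri [ 0.4172 -0.0877  0.2337]
stay_grip scene [233.5, 367.3] 0.61 [0.5448 0.0868 0.253 ]
cabinet scene [314.6, 192.2] 0.58 [ 0.5682 -0.3731  0.    ]
cabinet top [305.4, 491.5] 0.16 [ 0.3304 -0.4421  0.    ]
  tri [ 0.3593 -0.494  -0.3184]
timer_c scene [294.1, 295.1] 0.85 [ 0.677  -0.0974  0.229 ]
timer_c top [163.2, 353.1] 0.68 [ 0.6617 -0.1004  0.229 ]
  tri [ 0.6677 -0.0995  0.2143]
dish_c scene [286.7, 333.0] 0.64 [ 0.6667 -0.0102  0.2275]
dish_c top [160.5, 310.9] 0.69 [ 0.677  -0.0052  0.2275]
  tri [ 0.6728 -0.0081  0.2371]
{'clock': 0.7, 'joints': array([-1.3246,  0.4344,  0.025 ,  1.5732, -0.0116,  1.134 , -0.0751]), 'dq': array([ 0.0013, -0.001 ,  0.001 , -0.0008, -0.0011, -0.0005,  0.002 ]), 'joint_efforts': array([ -0.0011, -66.7492,   0.9828, -31.4774,  -0.0609,   0.0322,
         0.    ]), 'position': array([0.2136, 0.5874, 0.4048]), 'ee_rot': array([0.5453, 3.0939, 0.0001]), 'force': array([ 0.7858, -0.0136,  0.3864]), 'ft_torque': array([-0.0395,  0.0236,  0.0438]), 'gripper_force': 0.0, 'width': 0.9993704509425045}
```

```bash
python3 - <<'E'
import cv2,numpy as np
a=cv2.imread('pics/top0.png');b=cv2.imread('pics/scene0.png')
A=cv2.resize(a[190:310,230:390],None,fx=5,fy=5,interpolation=2)
cv2.imwrite('pics/topc.png',A)
B=cv2.resize(b[150:270,260:420],None,fx=5,fy=5,interpolation=2)
cv2.imwrite('pics/scenec.png',B)
E
```

```text
(no output)
```

View pics/topc.png

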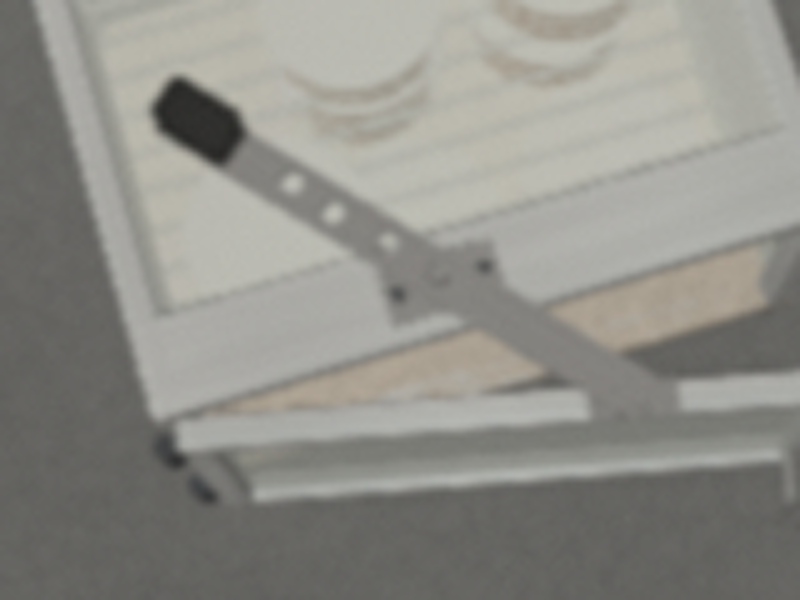

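View pics/scenec.png

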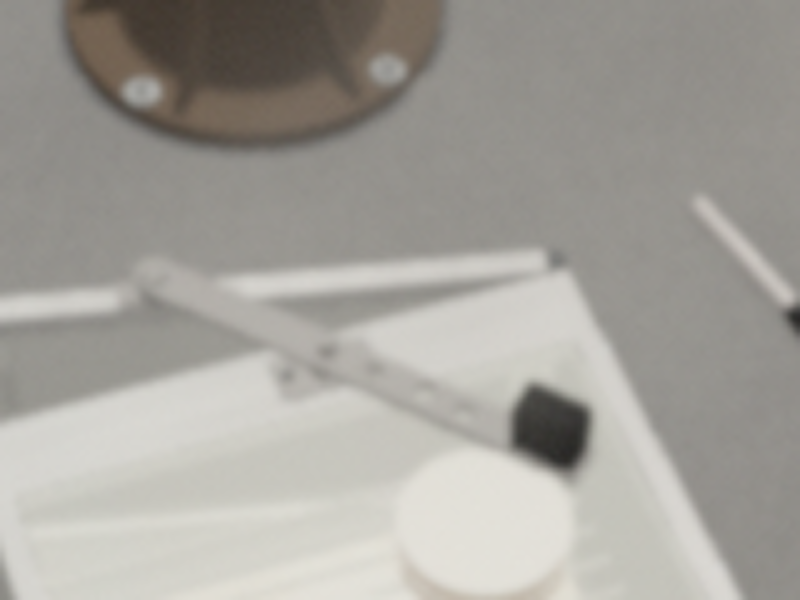

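View pics/scene0.png

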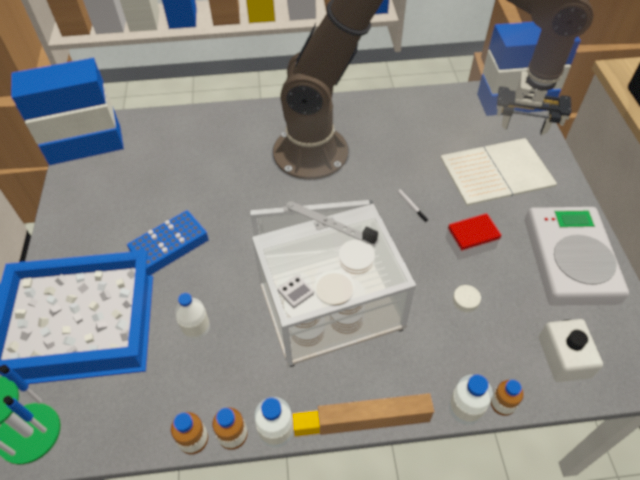

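```bash
python3 - <<'E'
from h import *
np.set_printoptions(precision=4,suppress=True)
ims={c:np.mean([arm.get_image(c).astype(float) for _ in range(4)],0).mean(2) for c in('top','scene')}
np.savez('ims0.npz',**ims)
def cen(c,x,y,sgn,r=2.6):
    im=ims[c]
    for _ in range(4):
        X,Y=np.meshgrid(np.arange(640),np.arange(480));m=(X-x)**2+(Y-y)**2
        ring=np.median(im[(m>3.2**2)&(m<5**2)]);w=np.clip(sgn*(im-ring),0,None)*(m<r*r)
        x,y=(w*X).sum()/w.sum(),(w*Y).sum()/w.sum()
    return y,x
P={}
for n,(x,y) in dict(h2=(387,240),h3=(333,213),h4=(292,183)).items():
    p=cen('top',230+x/5,190+y/5,1);P[n]=at('top',p,.236);print(n,p,P[n])
for n,p in dict(pin=(190+275/5,230+440/5),grip=(214,269.6),eye=(269.3,356.3)).items():print(n,at('top',p,dict(pin=.240,grip=.27,eye=.236)[n]))
d=P['h4']-P['h2'];print('dir',np.degrees(np.arctan2(d[1],d[0])),[np.linalg.norm(P[a]-P[b]) for a,b in(('h2','h3'),('h3','h4'))])
for n,(x,y) in dict(pin=(328,351),h2=(375,367),h3=(425,387),h4=(465,408)).items():print('scene',n,at('scene',(150+y/5,260+x/5),.24 if n=='pin' else .236))
# silhouettes of grip in both
for q in('stay_grip',):
  for c in('top','scene'):
    for d in arm.silhouettes(c,q)[:1]:
        m=d['region'];print(q,c,d['conf'],m.sum(),d['point'])
# dark blob = grip
for c,(x0,x1,y0,y1) in dict(top=(255,285,200,228),scene=(358,384,222,248)).items():
    s=ims[c][y0:y1,x0:x1]<90;y,x=np.nonzero(s);p=(y.mean()+y0,x.mean()+x0);P[c]=p;print(c,'blob',p,s.sum(),at(c,p,.265))
print('tri',tri({c:P[c] for c in('top','scene')}))
# cabinet yaw from roof front rail edge (top crop) 
a,b=at('top',(190+415/5,230+155/5),.22),at('top',(190+235/5,230+800/5),.22);d=a-b;print('rail',a,b,np.degrees(np.arctan2(-d[0],d[1])))
print('disc near', at('top',(196,300),.235),at('scene',(257,357),.235))
for q in('dish_c','tape_c','timer_c','tube_rack_c','marker_c','buffer_c'):
    for c in('top','scene'):
        print(q,c,[(np.round(d['point']),round(d['conf'],2)) for d in arm.look_for(c,q)[:3]])
s=arm.observe();Rm=R.from_rotvec(s['ee_rot']).as_matrix();print(Rm,s['position'],s['clock'])
E
```

```text
h2 (np.float64(237.88901171788635), np.float64(307.35308423612645)) [0.4949 0.0161 0.236 ]
h3 (np.float64(232.27089337175792), np.float64(296.27610813777966)) [0.5095 0.0394 0.236 ]
h4 (np.float64(226.2903893951947), np.float64(288.13297431648715)) [0.5245 0.0562 0.236 ]
pin [ 0.4763 -0.0058  0.24  ]
grip [0.5459 0.0917 0.27  ]
eye [ 0.4171 -0.0835  0.236 ]
dir 53.60259786368566 [np.float64(0.027423852744636514), np.float64(0.022551388384353978)]
scene pin [ 0.4826 -0.0058  0.24  ]
scene h2 [0.4921 0.0163 0.236 ]
scene h3 [0.5073 0.0389 0.236 ]
scene h4 [0.5223 0.0563 0.236 ]
stay_grip top 0.83 1100 [240.8, 304.4]
stay_grip scene 0.78 788 [225.9, 341.7]
top blob (np.float64(213.8404255319149), np.float64(269.3191489361702)) 188 [0.5478 0.0928 0.265 ]
scene blob (np.float64(235.33939393939394), np.float64(369.6424242424242)) 165 [0.5598 0.0893 0.265 ]
tri [0.5511 0.0927 0.2532]
rail [0.4287 0.1231 0.22  ] [ 0.4854 -0.1661  0.22  ] 11.091414232831008
disc near [0.592  0.0254 0.235 ] [0.5969 0.055  0.235 ]
dish_c top [(array([162., 313.]), 0.85)]
dish_c scene [(array([286., 334.]), 0.74)]
tape_c top [(array([221., 181.]), 0.77), (array([162., 351.]), 0.61)]
tape_c scene [(array([297., 467.]), 0.72)]
timer_c top [(array([162., 352.]), 0.81)]
timer_c scene [(array([293., 296.]), 0.96)]
tube_rack_c top [(array([307., 491.]), 0.97)]
tube_rack_c scene [(array([241., 171.]), 0.9), (array([285., 334.]), 0.18)]
marker_c top [(array([351., 210.]), 0.77)]
marker_c scene []
buffer_c top [(array([200., 452.]), 0.95), (array([308., 496.]), 0.58), (array([161., 312.]), 0.34)]
buffer_c scene [(array([317., 194.]), 0.78)]
[[-0.9398  0.3418  0.    ]
 [ 0.3418  0.9398  0.0001]
 [-0.      0.0001 -1.    ]] [0.2136 0.5874 0.4047] 1.8
```

```bash
python3 -m inch '-.04 -.03 -.03 0 .06; -.08 -.06 -.06 0 .06; -.12 -.09 -.06 0 .06; -.16 -.118 -.06 0 .06; -.2 -.145 -.06 0 .06' && python3 -m inch '-.04 -.028 0 0 .06; -.08 -.056 0 0 .06; -.12 -.085 0 0 .06; -.16 -.115 0 0 .06; -.2 -.145 0 0 .06' && python3 -m inch '-.04 -.03 0 .15 .06; -.086 -.06 0 .3 .06; -.086 -.06 0 .45 .06; -.086 -.06 0 .6 .06; -.086 -.06 0 .75 .06'  && python3 -m inch '0 0 0 .15 .06; 0 0 0 .3 .06; 0 0 0 .45 .06; 0 0 0 .6 .06; 0 0 0 .75 .06' && python3 -m inch '0 0 0 .15 .06; 0 0 0 .3 .06; 0 0 0 .357 .06; 0 0 0 .357 .06; 0 0 0 .357 .06'
```

```text
clock: 2.3
position: [0.3459, 0.3905, 0.4654]
ee_rot: [0.545, 3.093, 0.002]
force: [0.4, 0.9, -0.3]
width: 0.662
gripper_force: 0.0
clock: 2.8
position: [0.4842, 0.1858, 0.465]
ee_rot: [0.545, 3.093, 0.001]
force: [-0.6, 0.6, -0.8]
width: 0.653
gripper_force: 0.0
clock: 3.3
position: [0.5441, 0.1012, 0.4646]
ee_rot: [-1.651, -2.673, -0.0]
force: [0.7, 1.0, 0.3]
width: 0.651
gripper_force: 0.0
clock: 3.8
position: [0.5438, 0.1019, 0.4647]
ee_rot: [-2.513, -1.885, -0.0]
force: [0.4, -0.0, 0.7]
width: 0.651
gripper_force: 0.0
clock: 4.3
position: [0.5438, 0.102, 0.4647]
ee_rot: [-2.802, -1.42, -0.0]
force: [0.5, 0.3, -0.2]
width: 0.655
gripper_force: 0.0
```

```bash
cat >> h.py <<'E'
def st():
    s=arm.observe();Rm=R.from_rotvec(s['ee_rot']).as_matrix()
    print('t',s['clock'],'p',s['position'].round(4),'xdir',round(np.degrees(np.arctan2(Rm[1,0],Rm[0,0])),2),'z',Rm[:,2].round(3),'F',np.round(s['force'],2),'M',np.round(s['ft_torque'],2),'w',round(s['width']*91.8,1),'g',round(s['gripper_force'],1));return s,Rm
def go(tx,ty,tz,deg):
    s,Rm=st();d=Rm.T@(np.array([tx,ty,tz])-s['position']);a=np.degrees(np.arctan2(Rm[1,0],Rm[0,0]))
    print('shift',d.round(4),'roll',np.radians((a-deg+180)%360-180).round(4))
E
python3 - <<'E'
from h import *
go(.551,.0925,.416,53.6)
print(arm.observe()['joints'].round(2))
E
```

```text
t 4.3 p [0.5438 0.102  0.4647] xdir 53.74 z [ 0.  0. -1.] F [ 0.51  0.32 -0.2 ] M [-0.08  0.05 -0.01] w 60.1 g 0.0
shift [-0.0034  0.0114  0.0487] roll 0.0025
[-0.78  0.3   0.66  1.7  -0.2   1.21 -0.7 ]
```

```bash
python3 -m inch '-.003 .011 0 0 .06; -.003 .011 .02 0 .06; -.003 .011 .04 0 .06; -.003 .011 .049 0 .06; -.003 .011 .049 0 .06'; python3 - <<'E'
from h import *
st()
for c in('top','scene'):
    im=arm.get_image(c);np.save(c+'1.npy',im)
a=cv2.resize(np.load('top1.npy')[180:300,230:390],None,fx=3,fy=3,interpolation=2)
b=cv2.resize(np.load('scene1.npy')[150:270,280:440],None,fx=3,fy=3,interpolation=2)
cv2.imwrite('pics/g1.png',np.vstack([a[:290],b[:300]])[:,:,::-1])
E
```

```text
clock: 4.8
position: [0.5508, 0.0925, 0.4147]
ee_rot: [-2.804, -1.417, 0.003]
force: [-0.3, 0.0, -0.2]
width: 0.654
gripper_force: 0.0
t 4.8 p [0.5508 0.0925 0.4147] xdir 53.61 z [-0.002 -0.001 -1.   ] F [-0.28  0.05 -0.24] M [-0.1   0.14  0.03] w 60.0 g 0.0
```

View pics/g1.png

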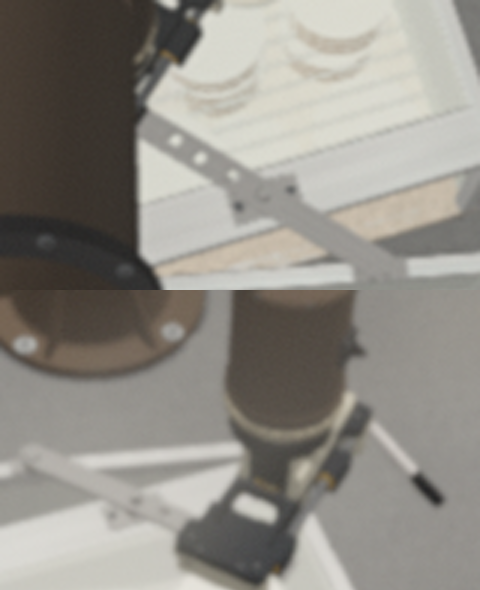

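The top half shows the stay's holes and pin plate still visible, at about (175–265, 140–195) in the crop, with the gripper standing over the grip. Next I close lightly.

```bash
python3 -m inch '0 0 0 0 .03; 0 0 0 0 .018; 0 0 0 0 .018; 0 0 0 0 .018; 0 0 0 0 .018' 4 && python3 -m inch '0 0 0 0 .018; 0 0 0 0 .018' 4; python3 -c "
from h import *
st()"
```

```text
clock: 5.4
position: [0.5509, 0.093, 0.4158]
ee_rot: [-2.804, -1.417, -0.0]
force: [-1.0, 0.1, -0.9]
width: 0.269
gripper_force: 0.0
clock: 5.6
position: [0.5508, 0.093, 0.4157]
ee_rot: [-2.804, -1.417, 0.0]
force: [-1.3, 0.3, 1.8]
width: 0.237
gripper_force: 4.0
t 5.6 p [0.5508 0.093  0.4157] xdir 53.62 z [-0.  0. -1.] F [-1.29  0.33  1.81] M [-0.05  0.37 -0.05] w 21.7 g 4.0
```

```bash
python3 -m inch '0 0 0 0 .018; 0 0 0 0 .018; -.0005 0 -.004 0 .018; -.001 0 -.009 0 .018; -.001 0 -.009 0 .018' 14; python3 -c "
from h import *
st()"; python3 -m inch '-.0005 0 -.004 0 .018; -.0012 0 -.009 0 .018; -.0018 0 -.013 0 .018; -.0025 0 -.018 0 .018; -.0025 0 -.018 0 .018';python3 -c "
from h import *
st()"
```

```text
clock: 6.1
position: [0.5503, 0.0919, 0.4252]
ee_rot: [-2.804, -1.416, -0.0]
force: [-2.4, 1.1, -1.0]
width: 0.238
gripper_force: 14.0
t 6.1 p [0.5503 0.0919 0.4252] xdir 53.6 z [ 0.  0. -1.] F [-2.44  1.13 -0.99] M [ 0.05  0.39 -0.18] w 21.9 g 14.0
clock: 6.6
position: [0.5494, 0.09, 0.4438]
ee_rot: [2.803, 1.417, 0.004]
force: [1.9, 0.9, -0.7]
width: 0.239
gripper_force: 14.0
t 6.6 p [0.5494 0.09   0.4438] xdir 53.63 z [ 0.003  0.001 -1.   ] F [ 1.9   0.85 -0.67] M [ 0.1  -0.23  0.15] w 22.0 g 14.0
```

```bash
python3 -m inch '-.0007 0 -.003 0 .018; -.0015 0 -.006 0 .018; -.0025 0 -.010 0 .018; -.0025 0 -.010 0 .018; -.0025 0 -.010 0 .018';python3 - <<'E'
from h import *
st()
ims=[arm.get_image('top') for _ in range(3)];im=np.mean(ims,0);np.save('top2.npy',im)
print([(d['point'],round(d['conf'],2)) for q in('pin','stay_eye') for d in arm.place_of('top',q)[:1]])
a=cv2.resize(im.astype(np.uint8)[200:290,270:390],None,fx=6,fy=6,interpolation=2)
cv2.imwrite('pics/g2.png',a[:,:,::-1])
E
```

```text
clock: 7.1
position: [0.5474, 0.0881, 0.4528]
ee_rot: [2.804, 1.417, 0.001]
force: [1.8, 1.1, -0.9]
width: 0.236
gripper_force: 14.0
t 7.1 p [0.5474 0.0881 0.4528] xdir 53.62 z [ 0.  0. -1.] F [ 1.84  1.14 -0.89] M [ 0.07 -0.24  0.09] w 21.7 g 14.0
[([245.0, 314.6], 0.76), ([267.0, 358.8], 0.72)]
```

View pics/g2.png

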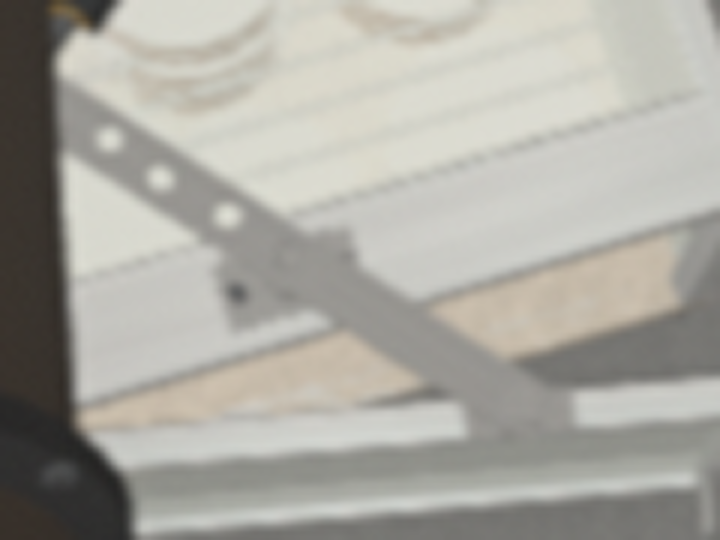

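```bash
cat > k.py <<'E'
import numpy as np
L3,Y3,YAW=.1535,.0012,np.radians(13.2)
PIN=np.array([.4785,-.0052])
H=np.array([-.030,.130])
rot=lambda a:np.array([[np.cos(a),-np.sin(a)],[np.sin(a),np.cos(a)]])
def cfg(L,Y,rise):
    """tool xy + bar direction (deg), world, with point (L,Y) of bar over the pin"""
    r=np.hypot(L,Y);D=np.hypot(*H)
    phi=np.arccos((D*D+.04-r*r)/(2*D*.2));th=phi-np.arctan2(.03,.13)
    eye=H+.2*np.array([-np.sin(th),-np.cos(th)])
    a=np.arctan2(-eye[1],-eye[0])-np.arctan2(Y,L)
    from scipy.optimize import brentq
    al=brentq(lambda x:.222*np.sin(x)+.021*np.cos(x)-.021-rise,-.1,.5)
    g=eye+(.222*np.cos(al)-.021*np.sin(al))*np.array([np.cos(a),np.sin(a)])
    return PIN+rot(YAW)@g,np.degrees(a+YAW),th-.23,PIN+rot(YAW)@eye
E
python3 - <<'E'
from h import *;from k import *
st()
print(cfg(.1,0,0),cfg(.1,0,.037))
ws=[cfg(.1+(L3-.1)*t,Y3*t,.037) for t in np.linspace(0,1,16)]
for b in(0,5,10):
    p0,a0=ws[b][:2];a=np.radians(a0);M=np.array([[np.cos(a),np.sin(a)],[np.sin(a),-np.cos(a)]])
    for w in ws[b+1:b+6]: print((M@(w[0]-p0)).round(4),round(np.radians(a0-w[1]),3),w[0].round(4),round(w[1],1),round(w[2],3))
E
```

```text
t 7.35 p [0.5474 0.0881 0.4526] xdir 53.62 z [-0. -0. -1.] F [ 1.44  1.6  -0.  ] M [ 0.11 -0.21  0.11] w 21.8 g 14.0
(array([0.55123582, 0.09274642]), np.float64(53.40211568474258), np.float64(0.004016183245441063), array([ 0.41888048, -0.08548395])) (array([0.54725088, 0.08738028]), np.float64(53.40211568474258), np.float64(0.004016183245441063), array([ 0.41888048, -0.08548395]))
[-0.0037  0.0054] 0.047 [0.5494 0.0812] 50.7 0.034
[-0.0076  0.0101] 0.092 [0.5508 0.0753] 48.1 0.063
[-0.0117  0.0142] 0.134 [0.5517 0.0696] 45.7 0.091
[-0.0158  0.0177] 0.173 [0.552  0.0641] 43.5 0.12
[-0.0201  0.0208] 0.211 [0.552  0.0589] 41.3 0.148
[-0.0036  0.0034] 0.036 [0.5515 0.0539] 39.3 0.175
[-0.0074  0.0065] 0.07 [0.5507 0.0491] 37.3 0.202
[-0.0112  0.0091] 0.103 [0.5496 0.0446] 35.4 0.23
[-0.0151  0.0115] 0.135 [0.5482 0.0403] 33.6 0.257
[-0.019   0.0135] 0.165 [0.5466 0.0362] 31.9 0.284
[-0.0036  0.0023] 0.03 [0.5447 0.0323] 30.2 0.31
[-0.0073  0.0044] 0.058 [0.5427 0.0286] 28.5 0.337
[-0.011   0.0062] 0.086 [0.5404 0.0251] 26.9 0.364
[-0.0148  0.0077] 0.114 [0.5381 0.0218] 25.4 0.391
[-0.0186  0.009 ] 0.14 [0.5355 0.0187] 23.8 0.418
```

```bash
python3 -m inch '-.0037 .0054 0 .047 .018; -.0076 .0101 0 .092 .018; -.0117 .0142 0 .134 .018; -.0158 .0177 0 .173 .018; -.0201 .0208 0 .211 .018' && python3 -m inch '-.0036 .0034 0 .036 .018; -.0074 .0065 0 .07 .018; -.0112 .0091 0 .103 .018; -.0151 .0115 0 .135 .018; -.019 .0135 0 .165 .018' && python3 -m inch '-.0036 .0023 0 .03 .018; -.0073 .0044 0 .058 .018; -.011 .0062 0 .086 .018; -.0148 .0077 0 .114 .018; -.0186 .009 0 .14 .018'; python3 - <<'E'
from h import *
from k import *
c=cfg(L3,Y3,.037);go(*c[0],.4526,c[1]);print(c[3])
im=np.mean([arm.get_image('top') for _ in range(4)],0);np.save('top3.npy',im)
a=cv2.resize(im.astype(np.uint8)[200:290,270:390],None,fx=6,fy=6,interpolation=2)
cv2.imwrite('pics/g3.png',a[:,:,::-1])
E
```

```text
clock: 7.85
position: [0.5522, 0.059, 0.4527]
ee_rot: [2.94, 1.108, 0.0]
force: [2.2, 0.9, 0.9]
width: 0.241
gripper_force: 14.0
clock: 8.35
position: [0.5468, 0.0365, 0.4527]
ee_rot: [3.02, 0.864, 0.0]
force: [2.5, 1.2, 0.7]
width: 0.24
gripper_force: 14.0
clock: 8.85
position: [0.5357, 0.0191, 0.4527]
ee_rot: [3.073, 0.651, 0.0]
force: [2.4, 1.1, -0.0]
width: 0.24
gripper_force: 14.0
t 8.85 p [0.5357 0.0191 0.4527] xdir 23.91 z [ 0. -0. -1.] F [ 2.35  1.14 -0.03] M [ 0.05 -0.31  0.11] w 22.1 g 14.0
shift [-0.0003  0.0003  0.0001] roll 0.0013
[ 0.33858067 -0.06833693]
```

View pics/g3.png

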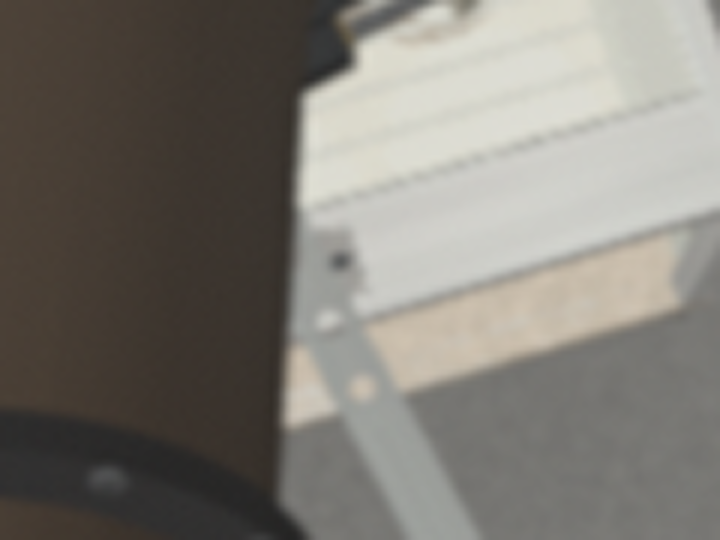

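```bash
python3 - <<'E'
from h import *
from k import *
np.set_printoptions(precision=4,suppress=True)
def cen(im,x,y,r=2.4):
    for _ in range(5):
        X,Y=np.meshgrid(np.arange(640),np.arange(480));m=(X-x)**2+(Y-y)**2
        ring=np.percentile(im[(m>2.6**2)&(m<4**2)],40);w=np.clip(im-ring,0,None)*(m<r*r)
        x,y=(w*X).sum()/w.sum(),(w*Y).sum()/w.sum()
    return y,x
im=np.load('top3.npy').mean(2)
al=.168;eye=cfg(L3,Y3,.037)[3];u=np.radians(23.9);u=np.array([np.cos(u),np.sin(u)])
Q={}
for n,(x,y),L in(('h1',(363,387),.1),('h2',(328,320),.1268)):
    p=cen(im,270+x/6,200+y/6);z=.234+L*np.sin(al);Q[n]=at('top',p,z)[:2];print(n,p,Q[n],'model',eye+L*np.cos(al)*u)
d=Q['h2']-Q['h1'];print('L12',np.linalg.norm(d)/np.cos(al),'dir',np.degrees(np.arctan2(d[1],d[0])))
im=np.load('top2.npy').mean(2)   # lifted, first pose
u=np.radians(53.6);u=np.array([np.cos(u),np.sin(u)])
for n,(x,y),L in(('h2',(228,215),.1268),('h3',(160,178),.1535),('h4',(109,139),.1765)):
    p=cen(im,270+x/6,200+y/6);z=.234+L*np.sin(al);q=at('top',p,z)[:2];g=np.array([.5474,.0881])-q
    print(n,'rel grip(along,left)',g@u,-(g@[-u[1],u[0]]),'nominal along',.2154-L*np.cos(al))
E
```

```text
h1 (np.float64(264.22892424602236), np.float64(329.9601044882451)) [ 0.4303 -0.0278] model [ 0.4287 -0.0284]
h2 (np.float64(252.64346258768515), np.float64(324.1212977396726)) [ 0.4554 -0.0174] model [ 0.4529 -0.0177]
L12 0.027560584412340144 dir 22.37711214399447
h2 rel grip(along,left) 0.08951082499293082 -0.001743984835996644 nominal along 0.090385196884961
h3 rel grip(along,left) 0.06287489433276011 9.803253338647525e-05 nominal along 0.06406110190726744
h4 rel grip(along,left) 0.04015275631779246 -0.0018861766575425931 nominal along 0.0413849152223629
```

```bash
python3 -m inch '.001 -.0008 .005 -.003 .018; .002 -.0015 .010 -.0065 .018; .0043 -.0015 .019 -.0065 .018; .0043 -.0015 .019 -.0065 .018; .0043 -.0015 .019 -.0065 .018'; python3 -c "
from h import *
st()"; python3 -m inch '.0001 0 .0007 0 .018; .0002 0 .0015 0 .018; .0002 0 .0015 0 .018'; python3 -c "
from h import *
st()"
```

```text
clock: 9.55
position: [0.5393, 0.0226, 0.4331]
ee_rot: [3.07, 0.664, -0.001]
force: [2.6, 0.7, -1.2]
width: 0.239
gripper_force: 14.0
t 9.55 p [0.5393 0.0226 0.4331] xdir 24.41 z [-0.001 -0.    -1.   ] F [ 2.55  0.65 -1.17] M [ 0.04 -0.52  0.16] w 21.9 g 14.0
clock: 9.85
position: [0.5394, 0.0225, 0.4323]
ee_rot: [-3.07, -0.664, -0.0]
force: [2.3, 0.2, 1.5]
width: 0.238
gripper_force: 14.0
t 9.85 p [0.5394 0.0225 0.4323] xdir 24.42 z [-0.  0. -1.] F [2.29 0.21 1.53] M [-0.11 -0.13  0.12] w 21.8 g 14.0
```

```bash
python3 -m inch '.0001 0 .0005 0 .018; .0002 0 .001 0 .018; .0002 0 .001 0 .018'; python3 -c "
from h import *
st()"
```

```text
clock: 10.15
position: [0.5395, 0.0225, 0.4316]
ee_rot: [-3.07, -0.664, -0.0]
force: [-0.8, 0.6, 6.3]
width: 0.238
gripper_force: 14.0
t 10.15 p [0.5395 0.0225 0.4316] xdir 24.41 z [ 0.  0. -1.] F [-0.84  0.56  6.26] M [-0.16  0.34  0.17] w 21.9 g 14.0
```

```bash
python3 -m inch '0 0 -.0003 0 .018; .0005 0 -.0003 0 .018; .001 0 -.0003 0 .018; .0015 0 -.0003 0 .018; .0015 0 -.0003 0 .018'; python3 -c "
from h import *
st()"; python3 -m inch '-.0007 0 0 0 .018; -.0015 0 0 0 .018; -.0022 0 0 0 .018; -.003 0 0 0 .018; -.003 0 0 0 .018'; python3 -c "
from h import *
st()"
```

```text
clock: 10.65
position: [0.5402, 0.0227, 0.4314]
ee_rot: [-3.07, -0.664, 0.004]
force: [-3.6, -1.4, 7.9]
width: 0.24
gripper_force: 14.0
t 10.65 p [0.5402 0.0227 0.4314] xdir 24.39 z [-0.002 -0.    -1.   ] F [-3.56 -1.37  7.91] M [-0.4   1.13  0.29] w 22.0 g 14.0
clock: 11.15
position: [0.5387, 0.0223, 0.4319]
ee_rot: [-3.07, -0.665, -0.003]
force: [4.3, 1.6, 3.7]
width: 0.24
gripper_force: 14.0
t 11.15 p [0.5387 0.0223 0.4319] xdir 24.43 z [ 0.002  0.    -1.   ] F [4.28 1.64 3.68] M [ 0.26 -0.74 -0.  ] w 22.1 g 14.0
```

```bash
for i in 1; do python3 -m inch '.0008 -.0007 -.0003 -.003 .018; .0015 -.0014 -.0003 -.006 .018; .0015 -.002 -.0003 -.009 .018; .0015 -.002 -.0003 -.009 .018'; done; python3 -c "
from h import *
st()"; python3 -m inch '0 .001 0 .0045 .018; 0 .002 0 .009 .018; 0 .003 0 .0135 .018; 0 .004 0 .018 .018; 0 .004 0 .018 .018'; python3 -c "
from h import *
st()"
```

```text
clock: 11.55
position: [0.5388, 0.0242, 0.4319]
ee_rot: [3.067, 0.678, 0.0]
force: [1.8, -1.0, 4.4]
width: 0.238
gripper_force: 14.0
t 11.55 p [0.5388 0.0242 0.4319] xdir 24.93 z [ 0. -0. -1.] F [ 1.84 -1.    4.36] M [-0.62 -0.44  0.11] w 21.8 g 14.0
clock: 12.05
position: [0.54, 0.0215, 0.4315]
ee_rot: [-3.072, -0.652, 0.002]
force: [0.2, 0.7, 5.1]
width: 0.239
gripper_force: 14.0
t 12.05 p [0.54   0.0215 0.4315] xdir 23.96 z [-0.002  0.001 -1.   ] F [0.21 0.75 5.13] M [0.17 0.11 0.29] w 21.9 g 14.0
```

```bash
python3 - <<'E'
from h import *
im=np.mean([arm.get_image('scene') for _ in range(4)],0);np.save('sc4.npy',im)
a=cv2.resize(im.astype(np.uint8)[180:250,260:360],None,fx=7,fy=7,interpolation=2)
cv2.imwrite('pics/g4.png',a[:,:,::-1])
E
```

```text
(no output)
```

View pics/g4.png

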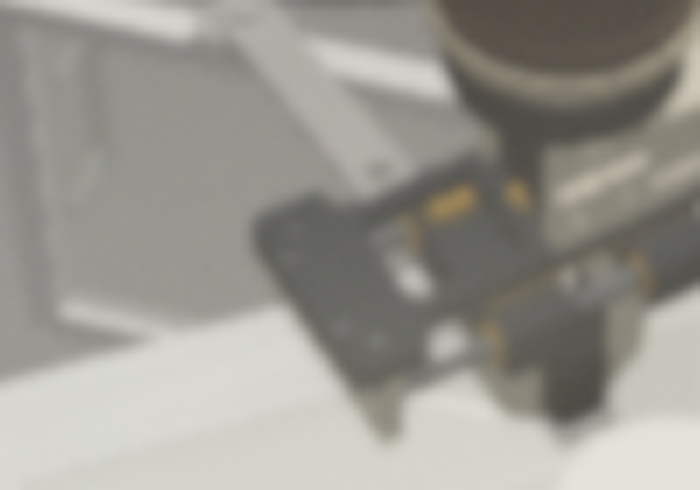

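```bash
python3 -m inch '0 0 -.002 0 .018; .0016 0 -.002 0 .018; .0016 0 -.001 0 .018; .0016 0 -.0003 0 .018; .0016 0 -.0003 0 .018'; python3 -m inch '0 -.001 0 -.0045 .018; 0 -.002 0 -.009 .018; 0 -.003 0 -.0135 .018; 0 -.004 0 -.018 .018; 0 -.004 0 -.018 .018'; python3 -c "
from h import *
st()"; python3 -m inch '0 0 -.002 0 .018; -.0032 0 -.002 0 .018; -.0032 0 -.001 0 .018; -.0032 0 .0004 0 .018; -.0032 0 .0004 0 .018'; python3 -m inch '0 .001 0 .0045 .018; 0 .002 0 .009 .018; 0 .003 0 .0135 .018; 0 .004 0 .018 .018; 0 .004 0 .018 .018'; python3 -c "
from h import *
st()"
```

```text
clock: 12.75
position: [0.5419, 0.0215, 0.4323]
ee_rot: [-3.073, -0.651, 0.0]
force: [0.8, -1.0, 4.7]
width: 0.238
gripper_force: 14.1
clock: 13.25
position: [0.5405, 0.0252, 0.4323]
ee_rot: [3.067, 0.679, 0.002]
force: [2.6, -2.7, 5.5]
width: 0.24
gripper_force: 14.1
t 13.25 p [0.5405 0.0252 0.4323] xdir 24.96 z [ 0.001 -0.    -1.   ] F [ 2.59 -2.67  5.52] M [-0.81 -0.49  0.4 ] w 22.1 g 14.1
clock: 13.75
position: [0.5371, 0.0242, 0.4316]
ee_rot: [-3.066, -0.678, 0.001]
force: [-0.8, 1.6, 4.8]
width: 0.241
gripper_force: 14.0
clock: 14.25
position: [0.5391, 0.0201, 0.4315]
ee_rot: [3.074, 0.65, -0.0]
force: [1.8, 1.4, 0.8]
width: 0.24
gripper_force: 14.0
t 14.25 p [0.5391 0.0201 0.4315] xdir 23.87 z [-0. -0. -1.] F [1.81 1.37 0.8 ] M [ 0.23 -0.02 -0.19] w 22.0 g 14.0
```

```bash
python3 -m inch '.0001 0 .0008 0 .018; .0002 0 .0016 0 .018; .0002 0 .0016 0 .018'; python3 -c "
from h import *
st()"
```

```text
clock: 14.55
position: [0.5392, 0.0203, 0.4299]
ee_rot: [3.073, 0.651, -0.0]
force: [1.7, 1.5, 0.1]
width: 0.238
gripper_force: 14.0
t 14.55 p [0.5392 0.0203 0.4299] xdir 23.91 z [-0. -0. -1.] F [1.66 1.51 0.12] M [ 0.19 -0.05 -0.08] w 21.8 g 14.0
```

```bash
python3 -m inch '.0002 0 .001 0 .018; .0003 0 .002 0 .018; .0004 0 .003 0 .018; .0005 0 .004 0 .018; .0005 0 .004 0 .018'; python3 -c "
from h import *
st()"; python3 -m inch '.0001 0 .001 0 .018; .0002 0 .002 0 .018; .0003 0 .003 0 .018; .0004 0 .004 0 .018; .0004 0 .004 0 .018'; python3 -c "
from h import *
st()"
```

```text
clock: 15.05
position: [0.5397, 0.0205, 0.4258]
ee_rot: [3.073, 0.651, -0.0]
force: [1.5, 1.7, -0.7]
width: 0.239
gripper_force: 14.0
t 15.05 p [0.5397 0.0205 0.4258] xdir 23.9 z [-0. -0. -1.] F [ 1.54  1.66 -0.68] M [ 0.12  0.1  -0.1 ] w 21.9 g 14.0
clock: 15.55
position: [0.5401, 0.0207, 0.4218]
ee_rot: [3.073, 0.651, -0.0]
force: [1.1, 0.7, -0.9]
width: 0.238
gripper_force: 14.0
t 15.55 p [0.5401 0.0207 0.4218] xdir 23.91 z [-0. -0. -1.] F [ 1.09  0.72 -0.94] M [ 0.1   0.17 -0.1 ] w 21.8 g 14.0
```

```bash
python3 -m inch '.0002 0 .0015 0 .018; .0003 0 .003 0 .018; .0004 0 .004 0 .018; .0005 0 .005 0 .018; .0005 0 .005 0 .018'; python3 -c "
from h import *
st()"; python3 -m inch '.0001 0 .0005 0 .018; .0001 0 .001 0 .018; .0001 0 .001 0 .018'; python3 -c "
from h import *
st()"
```

```text
clock: 16.05
position: [0.5405, 0.0209, 0.4169]
ee_rot: [3.073, 0.651, -0.0]
force: [0.6, 1.0, -0.3]
width: 0.238
gripper_force: 14.0
t 16.05 p [0.5405 0.0209 0.4169] xdir 23.91 z [-0. -0. -1.] F [ 0.64  0.99 -0.26] M [ 0.09  0.24 -0.17] w 21.8 g 14.0
clock: 16.35
position: [0.5406, 0.0209, 0.4161]
ee_rot: [-3.073, -0.651, -0.0]
force: [-0.4, 1.1, 0.7]
width: 0.239
gripper_force: 14.0
t 16.35 p [0.5406 0.0209 0.4161] xdir 23.9 z [ 0.  0. -1.] F [-0.39  1.07  0.73] M [ 0.02  0.45 -0.13] w 22.0 g 14.0
```

```bash
python3 -m inch '0 0 .0005 0 .018; 0 0 .001 0 .018; 0 0 .001 0 .018'; python3 -c "
from h import *
st()"
```

```text
clock: 16.65
position: [0.5406, 0.0207, 0.4159]
ee_rot: [-3.073, -0.65, -0.001]
force: [-4.2, 1.9, 11.3]
width: 0.238
gripper_force: 14.0
t 16.65 p [0.5406 0.0207 0.4159] xdir 23.9 z [ 0.     0.001 -1.   ] F [-4.2   1.92 11.29] M [ 0.26  1.27 -0.13] w 21.9 g 14.0
```

Bottomed on the shoulder at 0.4159, against 0.4157 at the start. I ease off and release.

```bash
python3 -m inch '0 0 -.0008 0 .018; 0 0 -.0008 0 .022; 0 0 -.0008 0 .03; 0 0 -.0008 0 .05; 0 0 -.0008 0 .05' 3; python3 -m inch '0 0 0 0 .05; 0 0 0 0 .05; 0 0 -.01 0 .05; 0 0 -.03 0 .05; 0 0 -.06 0 .05'; python3 -m inch '0 0 -.04 0 .05; .05 0 -.07 0 .05; .09 0 -.1 0 .05; .13 0 -.1 0 .05; .15 0 -.1 0 .05';python3 - <<'E'
from h import *
st()
im=np.mean([arm.get_image('top') for _ in range(4)],0)
im2=np.mean([arm.get_image('scene') for _ in range(4)],0)
for c in('top','scene'):
  for q in('pin','stay_eye','stay_grip'):
    print(c,q,[(d['point'],round(d['conf'],2),at(c,d['point'],.253 if 'grip' in q else .234).round(3)) for d in arm.place_of(c,q)[:1]])
a=cv2.resize(im.astype(np.uint8)[195:295,260:400],None,fx=4,fy=4,interpolation=2)
b=cv2.resize(im2.astype(np.uint8)[180:230,250:390],None,fx=4,fy=4,interpolation=2)
cv2.imwrite('pics/g5.png',np.vstack([a,b])[:,:,::-1])
E
```

```text
clock: 17.15
position: [0.5407, 0.0208, 0.4157]
ee_rot: [3.073, 0.65, -0.0]
force: [-0.1, -0.4, 0.4]
width: 0.454
gripper_force: 0.0
clock: 17.65
position: [0.5402, 0.021, 0.4761]
ee_rot: [3.073, 0.65, -0.004]
force: [1.0, 0.6, -0.4]
width: 0.546
gripper_force: 0.0
clock: 18.15
position: [0.6802, 0.0845, 0.5765]
ee_rot: [3.072, 0.656, 0.003]
force: [-1.0, 0.6, -1.1]
width: 0.54
gripper_force: 0.0
t 18.15 p [0.6802 0.0845 0.5765] xdir 24.11 z [ 0.002 -0.    -1.   ] F [-1.04  0.57 -1.08] M [-0.1   0.2   0.04] w 49.6 g 0.0
top pin [([246.7, 317.3], 0.71, array([ 0.474, -0.004,  0.234]))]
top stay_eye [([306.4, 350.3], 0.72, array([ 0.339, -0.063,  0.234]))]
top stay_grip [([216.8, 302.0], 0.6, array([0.539, 0.024, 0.253]))]
scene pin [([221.6, 328.0], 0.57, array([0.483, 0.   , 0.234]))]
scene stay_eye [([181.2, 295.1], 0.95, array([ 0.34 , -0.069,  0.234]))]
scene stay_grip [([233.7, 338.5], 0.96, array([0.537, 0.019, 0.253]))]
```

View pics/g5.png

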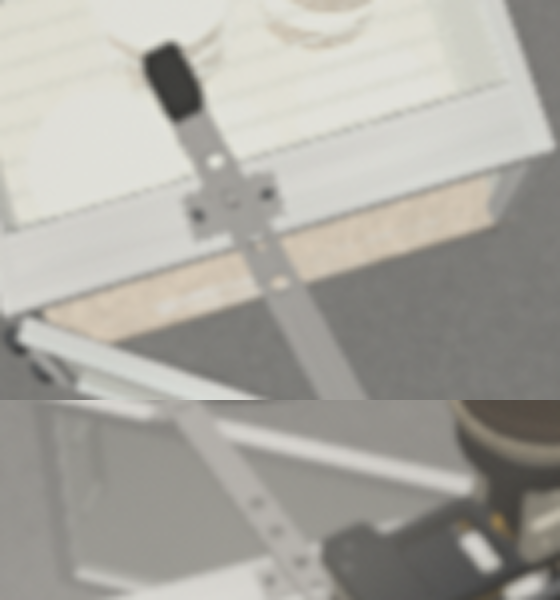

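The picture shows the pin at (233,197) centred between the plate bolts. Holes 1 and 2 lie at (280,282) and (260,245) on the door side, and one hole remains toward the grip at (215,160). So the third hole is on the pin, the door is held open and the gripper is clear.

```bash
python3 -m inch '0 0 0 0 .05; 0 0 0 0 .05; 0 0 0 0 .05'; python3 -c "
from cell import arm
print(arm.sign_off())"
```

```text
clock: 19.15
position: [0.6778, 0.0817, 0.5758]
ee_rot: [3.073, 0.651, -0.0]
force: [-0.6, -0.3, -0.4]
width: 0.546
gripper_force: 0.0
the job is handed in; nothing more can be done
None
```

The stay now sits with its third hole over the pin and the bar down on the shoulder; the door is held open, the gripper is clear, and the job is handed in at about 19 s; the highest force read at the wrist was about 12 N, in the final press onto the shoulder.

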